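# Pack the microscopy transport tray

### The job

Pack the white transport tray for the next microscope session: stand the red-capped tube in the round hole of the red insert, the blue-capped tube in that of the blue insert and the white objective case with the black lid in that of the black insert, and lay the blue cover-glass tin flat in the rectangular recess of the grey insert. Everything must sit fully down in its own insert, upright and let go. The two white-capped tubes do not belong to the kit: leave them standing where they are.

Things in the scene. Friction and masses are not known exactly. Their poses are not given: they have to be found in the camera images.
- tube_red_center (a point): centrifuge tube with a red-orange screw cap and red content, standing upright on its flat foot: 108 mm high, body 28 mm in diameter, cap 34 mm in diameter from 94 mm up; best held by the cap, which is fast on the tube. Point: on the axis, half-way up (54 mm above its foot); z along the axis towards the cap. To be gathered
- tube_blue_center (a point): centrifuge tube with a blue screw cap and yellowish content, standing upright on its flat foot: 108 mm high, body 28 mm in diameter, cap 34 mm in diameter from 94 mm up; best held by the cap, which is fast on the tube. Point: on the axis, half-way up (54 mm above its foot); z along the axis towards the cap. To be gathered
- objective_case_center (a point): objective case, an upright white round pot with a black screw lid, 58 mm high, body 34 mm in diameter, lid 37 mm in diameter from 41 mm up. Point: on the axis, half-way up (29 mm above its foot); z up. To be gathered
- tin_center (a point): flat blue tin of cover glasses, lying flat, 42 mm (its x) by 60 mm (its y) by 18 mm high. Point: its centre, 9 mm above its underside; z up. Both ways round are alike. To be gathered. (Beware: a fixed 0.4 m tall microscope stands from 0.55 m ahead and 0.14 to 0.32 m left of the robot; pass in front of it)
- insert_red: red insert, fixed, 86 x 86 x 25 mm high, one of four (88 mm apart, tops level, order varies) in a white tray with a 12 mm rim. In its middle a round hole 48 mm wide and 20 mm deep, its floor 5 mm above the origin. Origin: centre of its underside, 5 mm above the worktop; z up, x and y along its sides. Place of the red-capped tube
- insert_blue: blue insert, fixed, 86 x 86 x 25 mm high, one of four (88 mm apart, tops level, order varies) in a white tray with a 12 mm rim. In its middle a round hole 48 mm wide and 20 mm deep, its floor 5 mm above the origin. Origin: centre of its underside, 5 mm above the worktop; z up, x and y along its sides. Place of the blue-capped tube
- insert_black: black insert, fixed, 86 x 86 x 25 mm high, one of four (88 mm apart, tops level, order varies) in a white tray with a 12 mm rim. In its middle a round hole 54 mm wide and 20 mm deep, its floor 5 mm above the origin. Origin: centre of its underside, 5 mm above the worktop; z up, x and y along its sides. Place of the objective case
- insert_grey: grey insert, fixed, 86 x 86 x 25 mm high, one of four (88 mm apart, tops level, order varies) in a white tray with a 12 mm rim. In its middle a rectangular recess 58 mm (along its x) by 76 mm (along its y) and only 5 mm deep, its floor 20 mm above the origin. Origin: centre of its underside, 5 mm above the worktop; z up, x and y along its sides. For the blue tin, long side along long side
- tube_white_center (a point): centrifuge tube with a white screw cap and a little greyish content, standing upright on its flat foot: 108 mm high, body 28 mm in diameter, cap 34 mm in diameter from 94 mm up; best held by the cap, which is fast on the tube. Point: on the axis, half-way up (54 mm above its foot); z along the axis towards the cap. Does not belong: stays where it stands
- tube_cream_center (a point): centrifuge tube with a white screw cap and cream-coloured content, standing upright on its flat foot: 108 mm high, body 28 mm in diameter, cap 34 mm in diameter from 94 mm up; best held by the cap, which is fast on the tube. Point: on the axis, half-way up (54 mm above its foot); z along the axis towards the cap. Does not belong: stays where it stands

How it is judged:
At the end, for the whole second after the job is handed in: Red-capped tube in the red insert, blue-capped in the blue, objective case in the black, tin in the grey: each centre within 14 mm (horizontally) of its insert's centre, resting on the floor of the hole or recess (within 3 mm), tilted less than 0.1 rad, at rest and released (horizontal distance between tube_red_center and insert_red below 0.014 m and z of tube_red_center in the frame of insert_red between 0.055 and 0.062 m and angle between each of tube_red_center, tube_blue_center, objective_case_center, tin_center's own z axis and vertical below 0.1 rad and linear speed of each of tube_red, tube_blue, objective_case, tin below 0.02 m/s and horizontal distance between tube_blue_center and insert_blue below 0.014 m and z of tube_blue_center in the frame of insert_blue between 0.055 and 0.062 m and horizontal distance between objective_case_center and insert_black below 0.014 m and z of objective_case_center in the frame of insert_black between 0.03 and 0.037 m and horizontal distance between tin_center and insert_grey below 0.014 m and z of tin_center in the frame of insert_grey between 0.025 and 0.032 m); the robot touches nothing.
It fails at once if the white-capped tube with little in it is shifted by more than 30 mm or tipped over (distance of tube_white_center from where it was at the start of the episode above 0.03 m or angle between tube_white_center's own z axis and vertical above 0.5 rad).
It fails at once if the white-capped tube with cream content is shifted by more than 30 mm or tipped over (distance of tube_cream_center from where it was at the start of the episode above 0.03 m or angle between tube_cream_center's own z axis and vertical above 0.5 rad).
It also fails if it takes over 125 s, if anything falls off the work surface, if the arm or the gripper's body presses on something with over 40 N, if the wrist force passes 120 N, or if a joint passes its speed limit or range.

### The arm

A 7-joint arm with a two-finger parallel gripper is mounted at the origin on a cart in front of the work surface, level with it; the furniture and walls round the work are solid. World frame = base frame: x ahead of the robot, y to its left, z up, the work surface at z = 0. Lengths are in m, angles in rad, forces in N, time in s.
With the tool pointing down it reaches from about 0.425 to 0.925 m from the base axis. Payload 6.8 kg.
Tool frame: the origin (TCP) lies between the finger pads; the fingertips stand finger_overhang ahead of it and the grasp point (between the pads) lies 6 mm ahead of it (finger_overhang is the distance from the TCP to the fingertips, in m); z points along the fingers, y is the line along which they close (so a half turn about z gives the same grasp; the last joint's range is limited). The gripper opens to 85 mm and grips with 20 to 120 N. Pads are 22 mm wide; open, the fingers measure 114 mm over their backs; the gripper's body (76 mm by 85 mm) begins 54 mm behind the grasp point. The pads swing forward as they close: fully open they stand 13 mm farther back than shut.
Start: joints at [-1.276, 0.477, 0.022, 1.555, -0.011, 1.109, -0.083], TCP at [0.265, 0.621, 0.217] pointing down, gripper open.
Joint ranges: [-2.96, 2.96], [-0.34, 2.1], [-1.41, 1.46], [0.24, 2.44], [-1.37, 4.51], [0.17, 1.92], [-2.96, 2.96]. Speed limits (rad/s): [2.39, 2.39, 3.14, 3.14, 3.14, 3.14, 3.14].

### API

Orientations are given as a unit quaternion [w, x, y, z].
In Python, from station import * gives the robot as it stands.
- The arm moves only by the tool drive_tool, never from a script. Its argument "increments" is a list of rows, each an object of numbers: "claw": the finger opening in m, from 0 to 0.0854; "dx", "dy", "dz": the shift along the tool's x, y, z in m; "wx", "wy", "wz": the turn, a rotation vector about the tool's x, y, z in degrees. A call has 1 to 20 rows; each row shifts and turns the commanded pose from where the row before left it, along the tool's axes as they then stand; what a row does not reach is not made up. A row lasts 1/8 s, in which the tool goes at most 62.5 mm and 10.7 degrees, less where a joint would pass 70% of its speed; a pose out of reach is approached as far as the arm can. A call with a gripper value outside its range is refused whole. The fingers move at their own pace and stop on an object; "newtons" is the grip in N (left out, the last holds). Time passes only in rows, so rows that do not move let the fingers close. It gives the time, the measured TCP pose, the force, the opening and the grip force at its end, in the units of the state.
- get_obs(): the state, without advancing time (a new reading comes with each control period).
- read_camera(name): name is "scene" or "top"; returns (picture, depth): 400x640x3 uint8, red, green, blue; 400x640 float32, m along the optical axis (not along the pixel's ray), 0 where there is no reading.
- calibration(name): a dict with "intrinsics" (3x3 intrinsics, pixels), "k1" (the pictures are not rectified: a ray, as slopes to the right and down, at radius r is drawn at 1 + k1 r^2 times it, then the intrinsics apply), "R" (3x3) and "t" (3): a world point X has camera coordinates R X + t. Camera axes: x right, y down, z forward; pixel columns grow to the right and rows downward; lengths in m; the calibration is good to about 2 mm. A picture is of the moment at which its call begins. calibration takes no time and is no camera call.
- hand_in(): hands the job in; it is judged then, once.
The state is a dict: "t": time; "q": joint angles; "joint_vel": joint speeds; "joint_torque": joint torques, N m; "eef_pos": TCP position; "tool_rot": TCP orientation; "contact_force": force on the tool from outside, world axes, zero at the start; "torque": the same for the moment, N m; "gripper_width": opening from 0.0 (shut) to 1.0 (fully open); "grasp_force": force on a finger pad.
Only numpy, scipy, OpenCV 4.12 (cv2) and the standard library are available. Lean on these libraries where they do the work, as an engineer would, in place of code of your own. Each camera call takes 0.05 s, during which the arm holds its last target. There are 200 camera calls.

## Working session

There is one attempt and no reset: what is moved stays moved. The work goes in short steps, Python scripts to look and compute and a tool call to move; the robot and the scene stay as the last step left them, time stands still between calls to the robot, and variables do not carry over. Pictures are saved under pics/ and viewed, at most 14 in all, crops included, and the job is handed in when it is done.

Besides the shell and the picture viewer there is one more tool, called as name(argument=value, ...), one argument or row to a line, values as JSON. drive_tool: Moves the arm, as the interface text tells. Its arguments: {"type":"object","properties":{"increments":{"type":"array","items":{"type":"object","properties":{"claw":{"type":"number"},"dx":{"type":"number"},"dy":{"type":"number"},"dz":{"type":"number"},"wx":{"type":"number"},"wy":{"type":"number"},"wz":{"type":"number"}}}},"newtons":{"type":"number"}},"required":["increments"]}

```bash
mkdir -p pics; ls
cat > h.py <<'E'
from station import *
import numpy as np, cv2
def save(n,name):
    p,d=read_camera(n); cv2.imwrite(f'pics/{name}.png',p[:,:,::-1]); np.savez(f'pics/{name}.npz',p=p,d=d); return p,d
def ray(n,u,v):
    c=calibration(n);K=np.array(c['intrinsics']);R=np.array(c['R']);t=np.array(c['t'])
    x=np.array([(u-K[0,2])/K[0,0],(v-K[1,2])/K[1,1]]);s=x.copy()
    for _ in range(20): s=x/(1+c['k1']*(s@s))
    return -R.T@t, R.T@np.array([s[0],s[1],1])
def onz(n,u,v,z):
    o,d=ray(n,u,v); return o+d*(z-o[2])/d[2]
def proj(n,X):
    c=calibration(n);K=np.array(c['intrinsics']);p=np.array(c['R'])@X+np.array(c['t']);s=p[:2]/p[2];s=s*(1+c['k1']*(s@s))
    return s[0]*K[0,0]+K[0,2],s[1]*K[1,1]+K[1,2]
E
python3 - <<'E'
from h import *
save('scene','s0');save('top','t0')
print(get_obs())
for n in('scene','top'):
    c=calibration(n);print(c['k1'],-np.array(c['R']).T@np.array(c['t']))
E
ls; cat *.md *.txt 2>/dev/null | head -50
```

```text
pics
{'t': 0.1, 'q': array([-1.27607536,  0.47773552,  0.02232325,  1.55630784, -0.01152459,
        1.10929939, -0.08308178]), 'joint_vel': array([ 1.91569128e-03,  6.82251717e-06,  1.41584877e-03, -2.67822798e-03,
       -6.97557986e-05, -1.89464975e-03,  2.96518349e-04]), 'joint_torque': array([ 3.40300947e-03, -5.97757924e+01,  1.61282871e+00, -2.81951755e+01,
        1.27794643e-02,  5.04906027e-03,  4.53515054e-05]), 'eef_pos': array([0.26439165, 0.62048237, 0.21622934]), 'tool_rot': array([-1.19413192e-04,  2.00029404e-01,  9.79789559e-01, -8.02545040e-04]), 'contact_force': array([-0.51521582, -0.35256406, -0.5488454 ]), 'torque': array([ 0.04555147, -0.01482736,  0.01923406]), 'grasp_force': 0.0, 'gripper_width': 0.9968856063820405}
0.028692603261189227 [0.65869704 0.61579215 1.09367578]
-0.021582689377006185 [ 3.05258695e-01 -8.18784322e-04  1.44793711e+00]
h.py
pics
```

View pics/t0.png

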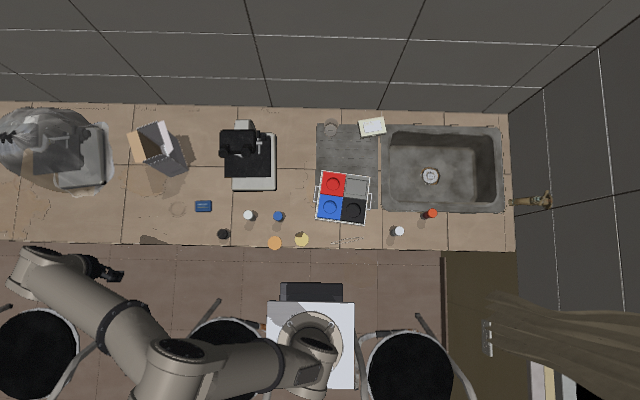

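View pics/s0.png

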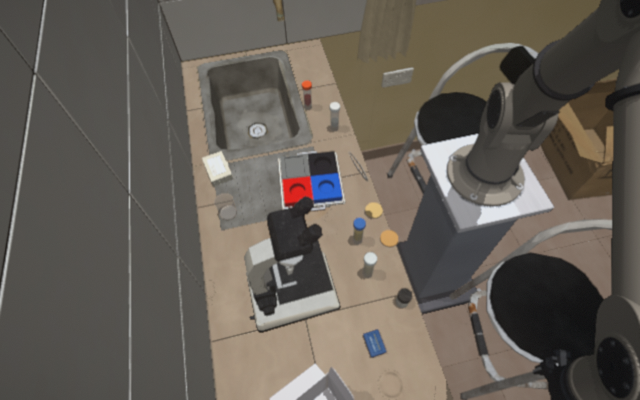

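The top view has the tray at about (343,197): red top-left, grey top-right, blue bottom-left, black bottom-right. The blue tube is at (279,216), white tubes at (249,214) and (398,231), the red tube at (432,213), the tin at (203,206) and the case at (223,233). The scene view agrees.

```bash
cat > m.py <<'E'
from h import *
def blobs(n,name,rng,roi,amin=15):
    p=np.load(f'pics/{name}.npz')['p'];hsv=cv2.cvtColor(p,cv2.COLOR_RGB2HSV)
    m=cv2.inRange(hsv,np.array(rng[0]),np.array(rng[1]));k=np.zeros_like(m);x0,y0,x1,y1=roi;k[y0:y1,x0:x1]=255
    N,l,s,c=cv2.connectedComponentsWithStats(m&k)
    return [(c[i].round(1),s[i][:5]) for i in range(1,N) if s[i][4]>=amin]
E
python3 - <<'E'
from m import *
R=([0,150,90],[14,255,255]);B=([100,120,60],[125,255,255]);K=([0,0,0],[179,90,45]);W=([0,0,185],[179,40,255])
L=dict(red=(R,(300,165,450,230),0.108),blue=(B,(190,190,370,230),0.108),black=(K,(205,190,372,242),.058),white=(W,(240,200,420,245),.108))
for k,(r,roi,z) in L.items():
    for c,s in blobs('top','t0',r,roi): print('top',k,c,s,[onz('top',*c,zz)[:2].round(3) for zz in(z,.03,.018)])
L=dict(red=(R,(270,70,345,210)),blue=(B,(280,165,400,370)),black=(K,(300,145,420,310)),white=(W,(320,90,390,280)))
zz=dict(red=.104,blue=.104,black=.055,white=.104)
for k,(r,roi) in L.items():
    for c,s in blobs('scene','s0',r,roi): print('scene',k,c,s,[onz('scene',*c,z)[:2].round(3) for z in(zz[k],.03,.018)])
p=cv2.imread('pics/t0.png');a=cv2.resize(p[165:245,190:450],None,fx=3,fy=3,interpolation=cv2.INTER_CUBIC)
q=cv2.imread('pics/s0.png');b=cv2.resize(q[70:370,270:420],None,fx=1.9,fy=1.9,interpolation=cv2.INTER_CUBIC)
o=np.zeros((580,790,3),np.uint8);o[:240,:780]=a
cv2.imwrite('pics/c0.png',o[:240]);cv2.imwrite('pics/c1.png',b)
E
```

```text
top red [332.6 183.7] [320 172  26  25 496] [array([ 0.567, -0.068]), array([ 0.582, -0.072]), array([ 0.584, -0.073])]
top red [431.8 212.5] [428 208   9  10  72] [array([ 0.472, -0.419]), array([ 0.482, -0.444]), array([ 0.483, -0.447])]
top blue [329.6 206.9] [317 194  26  26 543] [array([ 0.484, -0.059]), array([ 0.494, -0.062]), array([ 0.496, -0.063])]
top blue [203.2 206.1] [196 201  15  11 124] [array([0.476, 0.382]), array([0.486, 0.404]), array([0.487, 0.408])]
top blue [277.5 215.7] [273 212  10   9  66] [array([0.448, 0.122]), array([0.457, 0.129]), array([0.458, 0.13 ])]
top black [355.2 207.3] [346 202  15  16  59] [array([ 0.491, -0.154]), array([ 0.495, -0.157]), array([ 0.496, -0.159])]
top black [224.1 235.1] [219 230   9   9  39] [array([0.38 , 0.315]), array([0.381, 0.321]), array([0.382, 0.324])]
top white [247.4 214.2] [244 210   8   9  60] [array([0.451, 0.227]), array([0.46, 0.24]), array([0.461, 0.242])]
top white [399.1 230.4] [395 226   9   9  60] [array([ 0.407, -0.303]), array([ 0.413, -0.32 ]), array([ 0.414, -0.323])]
scene red [306.2  84.8] [302  81   
[... 593 characters left out ...]
3 154  19  12 115] [array([ 0.488, -0.145]), array([ 0.484, -0.163]), array([ 0.482, -0.172])]
scene black [306.9 234.8] [300 207  19  48 294] [array([0.59 , 0.097]), array([0.588, 0.085]), array([0.588, 0.079])]
scene white [334.5 105. ] [330 102  10   7  58] [array([ 0.405, -0.309]), array([ 0.387, -0.378]), array([ 0.383, -0.389])]
scene white [339.9 178.6] [339 172   3  14  16] [array([ 0.462, -0.03 ]), array([ 0.448, -0.078]), array([ 0.445, -0.086])]
scene white [342.8 195.8] [342 190   3  12  16] [array([0.47 , 0.028]), array([ 0.456, -0.016]), array([ 0.453, -0.023])]
scene white [370.4 257.6] [365 252  12  12 109] [array([0.45 , 0.225]), array([0.435, 0.195]), array([0.432, 0.191])]
```

View pics/c0.png

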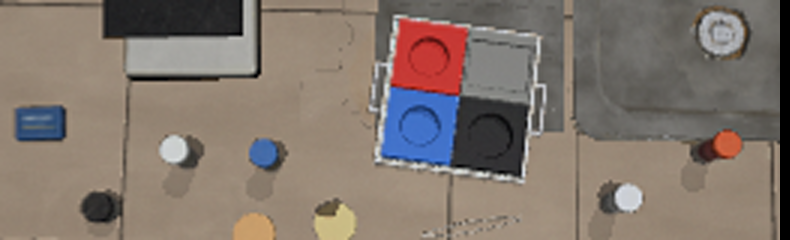

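View pics/c1.png

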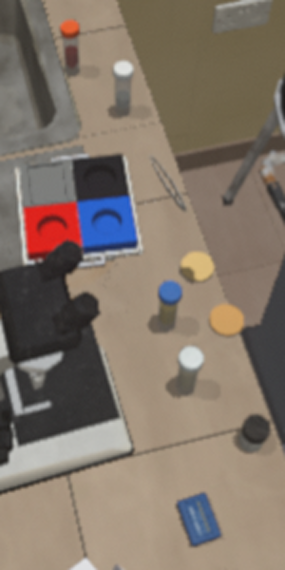

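Run:
```python
from m import *
import station
print([x for x in dir(station) if not x.startswith('_')], getattr(station,'finger_overhang',None))
def rect(n,name,lo,hi,roi,z,close=5):
    p=np.load(f'pics/{name}.npz')['p'];hsv=cv2.cvtColor(p,cv2.COLOR_RGB2HSV)
    m=cv2.inRange(hsv,np.array(lo),np.array(hi));k=np.zeros_like(m);x0,y0,x1,y1=roi;k[y0:y1,x0:x1]=255
    m=cv2.morphologyEx(m&k,cv2.MORPH_CLOSE,np.ones((close,close)))
    c=max(cv2.findContours(m,0,2)[0],key=cv2.contourArea)
    w=np.array([onz(n,*q[0].astype(float),z)[:2] for q in c])*1000
    (cx,cy),(a,b),t=cv2.minAreaRect(w.astype(np.float32)); print(n,(round(cx,1),round(cy,1)),(round(a),round(b)),round(t,1))
R=([0,150,90],[14,255,255]);B=([100,120,60],[125,255,255])
print('red');rect('top','t0',*R,(310,165,360,230),.03);rect('scene','s0',*R,(270,165,345,215),.03)
print('blue');rect('top','t0',*B,(310,190,360,230),.03);rect('scene','s0',*B,(300,165,345,210),.03)
print('tin');rect('top','t0',*B,(190,190,220,220),.018);rect('scene','s0',*B,(355,320,400,370),.014)
# tin height points by depth
for n,nm,(x0,y0,x1,y1) in(('top','t0',(315,165,372,225)),('scene','s0',(275,145,350,215))):
    p=np.load(f'pics/{nm}.npz')['p'].astype(int);
    for nm2,c in (('tray',None),):
        pass
c=np.load('pics/t0.npz')
for q in [(395/3+190,17/3+165),(541/3+190,35/3+165),(523/3+190,182/3+165),(377/3+190,162/3+165)]: print(onz('top',*q,.012)[:2].round(4))
```

```text
['PlanningError', 'calibration', 'finger_overhang', 'get_obs', 'hand_in', 'read_camera'] 0.025
red
top (582.4, -72.2) (84, 85) 83.1
scene (585.1, -67.7) (97, 83) 83.4
blue
top (493.9, -63.0) (87, 87) 83.2
scene (496.8, -60.0) (99, 84) 83.3
tin
top (488.0, 408.4) (38, 52) 3.7
scene (490.3, 410.4) (36, 54) 3.9
[ 0.6347 -0.0306]
[ 0.6161 -0.2165]
[ 0.4288 -0.194 ]
[ 0.4496 -0.0119]
```

drive_tool(
  increments=[
    {"claw":0.0854,"wz":10.5},
    {"wz":10.5},
    {"wz":10.5},
    {"wz":10.5},
    {"wz":10.5},
    {"wz":10.5},
    {"dx":-0.0282,"dy":0.0261,"dz":0.0145},
    {"dx":-0.0282,"dy":0.0261,"dz":0.0145},
    {"dx":-0.0282,"dy":0.0261,"dz":0.0145},
    {"dx":-0.0282,"dy":0.0261,"dz":0.0145},
    {"dx":-0.0282,"dy":0.0261,"dz":0.0145},
    {"dx":-0.0282,"dy":0.0261,"dz":0.0145},
    {"dx":-0.0282,"dy":0.0261,"dz":0.0145},
    {"dx":-0.0282,"dy":0.0261,"dz":0.0145},
    {},
    {},
    {},
  ],
  newtons=30,
)

```text
schema error: expected keys claw, dx, dy, dz, wx, wy, wz
```

drive_tool(
  increments=[
    {"claw":0.085,"dx":0,"dy":0,"dz":0,"wx":0,"wy":0,"wz":10.5},
    {"claw":0.085,"dx":0,"dy":0,"dz":0,"wx":0,"wy":0,"wz":10.5},
    {"claw":0.085,"dx":0,"dy":0,"dz":0,"wx":0,"wy":0,"wz":10.5},
    {"claw":0.085,"dx":0,"dy":0,"dz":0,"wx":0,"wy":0,"wz":10.5},
    {"claw":0.085,"dx":0,"dy":0,"dz":0,"wx":0,"wy":0,"wz":10.5},
    {"claw":0.085,"dx":0,"dy":0,"dz":0,"wx":0,"wy":0,"wz":10.5},
    {"claw":0.085,"dx":-0.0282,"dy":0.0261,"dz":0.0145,"wx":0,"wy":0,"wz":0},
    {"claw":0.085,"dx":-0.0282,"dy":0.0261,"dz":0.0145,"wx":0,"wy":0,"wz":0},
    {"claw":0.085,"dx":-0.0282,"dy":0.0261,"dz":0.0145,"wx":0,"wy":0,"wz":0},
    {"claw":0.085,"dx":-0.0282,"dy":0.0261,"dz":0.0145,"wx":0,"wy":0,"wz":0},
    {"claw":0.085,"dx":-0.0282,"dy":0.0261,"dz":0.0145,"wx":0,"wy":0,"wz":0},
    {"claw":0.085,"dx":-0.0282,"dy":0.0261,"dz":0.0145,"wx":0,"wy":0,"wz":0},
    {"claw":0.085,"dx":-0.0282,"dy":0.0261,"dz":0.0145,"wx":0,"wy":0,"wz":0},
    {"claw":0.085,"dx":-0.0282,"dy":0.0261,"dz":0.0145,"wx":0,"wy":0,"wz":0},
    {"claw":0.085,"dx":0,"dy":0,"dz":0,"wx":0,"wy":0,"wz":0},
    {"claw":0.085,"dx":0,"dy":0,"dz":0,"wx":0,"wy":0,"wz":0},
  ],
  newtons=30,
)

```text
t: 2.1
eef_pos: [0.4878, 0.4105, 0.1008]
tool_rot: [-0.0, 0.682, 0.731, -0.0]
contact_force: [-0.5, -0.5, 0.2]
gripper_width: 0.993
grasp_force: 0.0
```

drive_tool(
  increments=[
    {"claw":0.085,"dx":0,"dy":0,"dz":0.02,"wx":0,"wy":0,"wz":0},
    {"claw":0.085,"dx":0,"dy":0,"dz":0.02,"wx":0,"wy":0,"wz":0},
    {"claw":0.085,"dx":0,"dy":0,"dz":0.018,"wx":0,"wy":0,"wz":0},
    {"claw":0.085,"dx":0,"dy":0,"dz":0.012,"wx":0,"wy":0,"wz":0},
    {"claw":0.085,"dx":0,"dy":0,"dz":0,"wx":0,"wy":0,"wz":0},
    {"claw":0.03,"dx":0,"dy":0,"dz":0,"wx":0,"wy":0,"wz":0},
    {"claw":0.03,"dx":0,"dy":0,"dz":0,"wx":0,"wy":0,"wz":0},
    {"claw":0.03,"dx":0,"dy":0,"dz":0,"wx":0,"wy":0,"wz":0},
    {"claw":0.03,"dx":0,"dy":0,"dz":0,"wx":0,"wy":0,"wz":0},
    {"claw":0.03,"dx":0,"dy":0,"dz":0,"wx":0,"wy":0,"wz":0},
    {"claw":0.03,"dx":0,"dy":0,"dz":0,"wx":0,"wy":0,"wz":0},
  ],
  newtons=40,
)

```text
t: 3.48
eef_pos: [0.4883, 0.4102, 0.0311]
tool_rot: [-0.0, 0.682, 0.731, 0.0]
contact_force: [-0.1, -0.2, 0.6]
gripper_width: 0.348
grasp_force: 0.0
```

Run:
```python
from m import *
p,d=save('scene','s1');q,_=save('top','t1')
a=cv2.resize(p[290:400,310:440],None,fx=4,fy=4,interpolation=cv2.INTER_CUBIC);b=cv2.resize(q[180:240,170:240],None,fx=4,fy=4,interpolation=cv2.INTER_CUBIC)
o=np.zeros((440,800,3),np.uint8);o[:,:520]=a;o[:240,520:]=b
cv2.imwrite('pics/c2.png',o[:,:,::-1])
print(get_obs()['gripper_width'],get_obs()['grasp_force'])
```

```text
0.35492485846716537 0.0
```

View pics/c2.png

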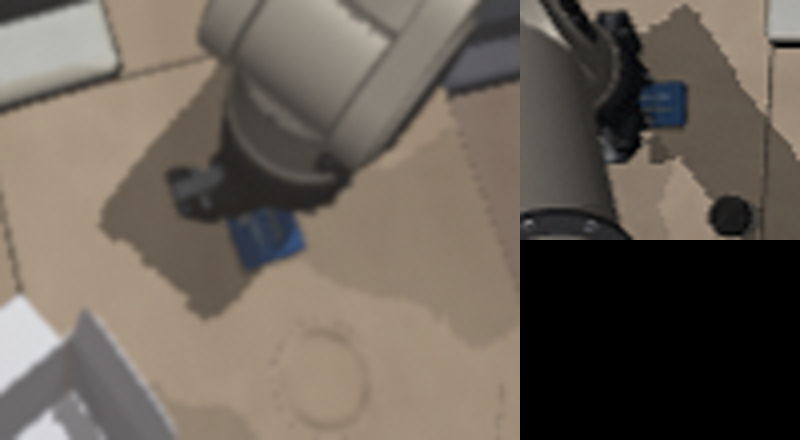

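The fingers closed to 30 mm without touching the tin, so they passed above it. I'll open and go 9 mm lower.

drive_tool(
  increments=[
    {"claw":0.085,"dx":0,"dy":0,"dz":0,"wx":0,"wy":0,"wz":0},
    {"claw":0.085,"dx":0,"dy":0,"dz":0,"wx":0,"wy":0,"wz":0},
    {"claw":0.085,"dx":0,"dy":0,"dz":0,"wx":0,"wy":0,"wz":0},
    {"claw":0.085,"dx":0,"dy":0,"dz":0,"wx":0,"wy":0,"wz":0},
    {"claw":0.085,"dx":0,"dy":0,"dz":0,"wx":0,"wy":0,"wz":0},
    {"claw":0.085,"dx":0,"dy":0,"dz":0.005,"wx":0,"wy":0,"wz":0},
    {"claw":0.085,"dx":0,"dy":0,"dz":0.004,"wx":0,"wy":0,"wz":0},
    {"claw":0.085,"dx":0,"dy":0,"dz":0,"wx":0,"wy":0,"wz":0},
    {"claw":0.03,"dx":0,"dy":0,"dz":0,"wx":0,"wy":0,"wz":0},
    {"claw":0.03,"dx":0,"dy":0,"dz":0,"wx":0,"wy":0,"wz":0},
    {"claw":0.03,"dx":0,"dy":0,"dz":0,"wx":0,"wy":0,"wz":0},
    {"claw":0.03,"dx":0,"dy":0,"dz":0,"wx":0,"wy":0,"wz":0},
    {"claw":0.03,"dx":0,"dy":0,"dz":0,"wx":0,"wy":0,"wz":0},
    {"claw":0.03,"dx":0,"dy":0,"dz":0,"wx":0,"wy":0,"wz":0},
  ],
  newtons=40,
)

```text
t: 5.32
eef_pos: [0.4883, 0.4102, 0.0221]
tool_rot: [0.0, 0.683, 0.731, 0.0]
contact_force: [-0.5, -0.4, 1.0]
gripper_width: 0.351
grasp_force: 0.0
```

drive_tool(
  increments=[
    {"claw":0.0,"dx":0,"dy":0,"dz":0,"wx":0,"wy":0,"wz":0},
    {"claw":0.0,"dx":0,"dy":0,"dz":0,"wx":0,"wy":0,"wz":0},
    {"claw":0.0,"dx":0,"dy":0,"dz":0,"wx":0,"wy":0,"wz":0},
  ],
  newtons=40,
)

```text
t: 5.7
eef_pos: [0.4883, 0.4102, 0.0221]
tool_rot: [-0.0, 0.683, 0.731, -0.0]
contact_force: [0.6, -0.4, 0.3]
gripper_width: -0.001
grasp_force: 0.0
```

Run:
```python
from m import *
p,d=save('scene','s2');q,_=save('top','t2')
a=cv2.resize(p[310:390,330:420],None,fx=6,fy=6,interpolation=cv2.INTER_CUBIC);b=cv2.resize(q[185:235,185:225],None,fx=6,fy=6,interpolation=cv2.INTER_CUBIC)
o=np.zeros((480,790,3),np.uint8);o[:,:540]=a;o[:300,540:780]=b
cv2.imwrite('pics/c3.png',o[:,:,::-1])
for X in [(.488,.409,.018),(.467,.409,.018),(.509,.409,.018)]: print(proj('scene',np.array(X)),proj('top',np.array(X)))
```

```text
(np.float64(375.0896867459236), np.float64(341.61890420368513)) (np.float64(202.8334507637225), np.float64(205.92876201514775))
(np.float64(383.15486664224505), np.float64(339.5325452607728)) (np.float64(202.44896421670018), np.float64(211.53456703126378))
(np.float64(366.98989108416237), np.float64(343.7176835550746)) (np.float64(203.21725554443998), np.float64(200.3483680402476))
```

View pics/c3.png

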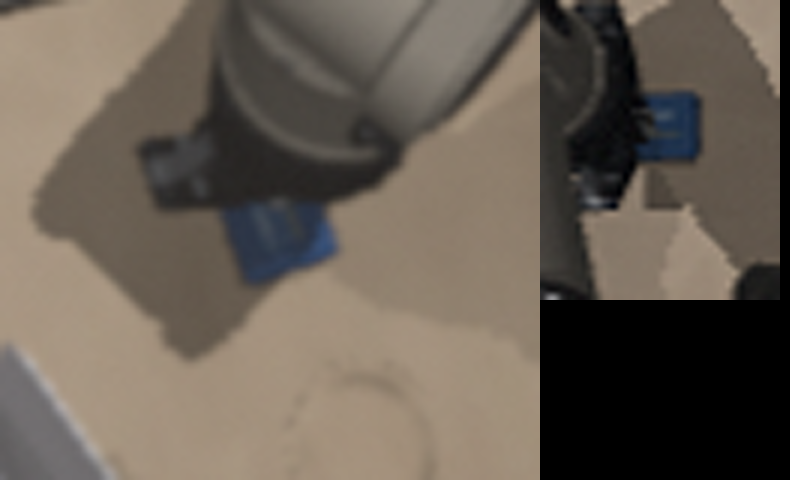

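Run:
```python
from m import *
d=np.load('pics/s2.npz')['d']
def pt(n,d,u,v):
    o,r=ray(n,u,v); return (o+r*d[v,u]).round(3)
for u,v in [(356,338),(360,342),(365,341),(372,343),(375,348),(380,350),(345,338),(385,340),(368,335),(376,335),(384,334),(392,334),(400,380)]: print(u,v,np.load('pics/s2.npz')['p'][v,u],pt('scene',d,u,v))
d=np.load('pics/t2.npz')['d']
for u,v in [(206,206),(201,204),(203,206),(195,215),(198,217),(196,190),(193,203),(212,225)]: print('top',u,v,np.load('pics/t2.npz')['p'][v,u],pt('top',d,u,v))
print(get_obs()['q'],get_obs()['eef_pos'])
```

```text
356 338 [79 79 80] [0.545 0.413 0.129]
360 342 [42 39 38] [0.539 0.423 0.13 ]
365 341 [43 42 39] [0.524 0.42  0.11 ]
372 343 [43 46 49] [0.501 0.416 0.049]
375 348 [57 65 79] [0.493 0.424 0.02 ]
380 350 [45 53 68] [0.482 0.431 0.018]
345 338 [107  95  83] [0.557 0.379 0.001]
385 340 [40 38 35] [0.496 0.446 0.2  ]
368 335 [41 39 36] [0.523 0.422 0.175]
376 335 [43 41 38] [0.515 0.437 0.227]
384 334 [85 80 74] [0.504 0.445 0.253]
392 334 [59 56 53] [0.494 0.454 0.28 ]
400 380 [151 134 115] [ 0.454  0.505 -0.   ]
top 206 206 [34 51 73] [0.488 0.396 0.022]
top 201 204 [17 17 19] [0.488 0.4   0.074]
top 203 206 [54 55 53] [0.484 0.4   0.045]
top 195 215 [30 29 30] [0.443 0.404 0.123]
top 198 217 [23 20 20] [0.437 0.395 0.116]
top 196 190 [40 41 44] [0.53  0.406 0.123]
top 193 203 [58 56 52] [0.467 0.375 0.246]
top 212 225 [160 144 126] [0.419 0.373 0.007]
[-0.97133382  0.65777867  0.24211699  1.79677675 -0.22576432  0.71399535
 -0.53794946] [0.48831271 0.41022512 0.02211083]
```

drive_tool(
  increments=[
    {"claw":0.0,"dx":0,"dy":0,"dz":0.002,"wx":0,"wy":0,"wz":0},
    {"claw":0.0,"dx":0,"dy":0,"dz":0.001,"wx":0,"wy":0,"wz":0},
    {"claw":0.0,"dx":0,"dy":0,"dz":0.001,"wx":0,"wy":0,"wz":0},
  ],
)

```text
t: 6.18
eef_pos: [0.4883, 0.4102, 0.018]
tool_rot: [-0.0, 0.683, 0.731, -0.0]
contact_force: [0.9, 0.3, -0.2]
gripper_width: 0.003
grasp_force: 0.0
```

drive_tool(
  increments=[
    {"claw":0.0,"dx":0,"dy":0,"dz":0.001,"wx":0,"wy":0,"wz":0},
    {"claw":0.0,"dx":0,"dy":0,"dz":0.001,"wx":0,"wy":0,"wz":0},
    {"claw":0.0,"dx":0,"dy":0,"dz":0.001,"wx":0,"wy":0,"wz":0},
    {"claw":0.0,"dx":0,"dy":0,"dz":0.001,"wx":0,"wy":0,"wz":0},
  ],
)

```text
t: 6.68
eef_pos: [0.4883, 0.4102, 0.0141]
tool_rot: [-0.0, 0.682, 0.731, 0.0]
contact_force: [0.3, 0.8, 0.7]
gripper_width: 0.004
grasp_force: 0.0
```

Run:
```python
from m import *
for n,nm in(('scene','s3'),('top','t3')):
    p,d=save(n,nm); P=[]
    us,vs=(range(355,392),range(325,358)) if n=='scene' else (range(190,212),range(190,222))
    for u in us:
        for v in vs:
            o,r=ray(n,u,v);X=o+r*d[v,u]
            if np.hypot(X[0]-.488,X[1]-.41)<.03 and .024<X[2]<.1: P.append((*X.round(3),*p[v,u]))
    P=np.array(P); P=P[np.argsort(P[:,2])]; print(n,len(P)); print(P[::max(1,len(P)//22)])
```

```text
scene 34
[[4.78e-01 4.31e-01 2.50e-02 4.50e+01 5.80e+01 8.30e+01]
 [4.97e-01 4.16e-01 3.30e-02 5.20e+01 5.40e+01 6.00e+01]
 [4.95e-01 4.17e-01 3.50e-02 5.80e+01 5.90e+01 6.20e+01]
 [4.93e-01 4.20e-01 3.60e-02 6.40e+01 6.80e+01 7.50e+01]
 [5.01e-01 4.11e-01 3.70e-02 4.10e+01 3.80e+01 3.70e+01]
 [4.86e-01 4.20e-01 3.80e-02 5.30e+01 5.30e+01 5.40e+01]
 [5.01e-01 4.17e-01 4.00e-02 4.60e+01 5.00e+01 5.90e+01]
 [4.89e-01 4.20e-01 4.10e-02 6.00e+01 6.10e+01 6.20e+01]
 [4.92e-01 4.20e-01 4.40e-02 6.90e+01 6.90e+01 7.10e+01]
 [4.95e-01 4.20e-01 4.80e-02 6.70e+01 6.70e+01 6.80e+01]
 [4.99e-01 4.17e-01 5.00e-02 4.20e+01 3.90e+01 4.00e+01]
 [5.01e-01 4.17e-01 5.10e-02 4.20e+01 4.00e+01 4.10e+01]
 [5.02e-01 4.16e-01 5.70e-02 4.00e+01 3.70e+01 3.50e+01]
 [5.10e-01 4.22e-01 7.40e-02 4.30e+01 4.30e+01 4.80e+01]
 [5.06e-01 4.17e-01 7.70e-02 4.20e+01 3.90e+01 3.70e+01]
 [5.02e-01 4.20e-01 7.80e-02 4.10e+01 3.80e+01 3.50e+01]
 [5.13e-01 4.14e-01 8.10e-02 4.20e+01 3.90e+01 3.90e+01]
 [5.18e-01 4.12e-01 8.10e-02 4.10e+01 3.80e+01 3.60e+01]
 [5.09e-01 4.15e-01 8.10e-02 4.10e+01 3.90e+01 3.70e+01]
 [5.08e-
[... 2207 characters left out ...]
0e+01 1.90e+01]
 [5.16e-01 4.00e-01 8.10e-02 1.40e+01 1.40e+01 1.30e+01]
 [4.61e-01 4.07e-01 8.10e-02 2.30e+01 2.30e+01 2.60e+01]
 [4.68e-01 4.06e-01 8.40e-02 1.60e+01 1.60e+01 1.90e+01]
 [4.65e-01 4.06e-01 8.40e-02 1.80e+01 1.90e+01 2.00e+01]
 [4.61e-01 4.09e-01 8.70e-02 1.70e+01 1.90e+01 2.00e+01]
 [4.64e-01 4.01e-01 8.80e-02 2.00e+01 2.00e+01 2.20e+01]
 [4.64e-01 3.98e-01 8.80e-02 1.30e+01 1.20e+01 1.50e+01]
 [4.60e-01 4.00e-01 9.20e-02 2.10e+01 2.20e+01 2.60e+01]
 [4.85e-01 3.94e-01 9.40e-02 2.60e+01 2.80e+01 2.80e+01]
 [4.74e-01 3.93e-01 9.40e-02 6.00e+00 8.00e+00 1.10e+01]
 [4.81e-01 3.93e-01 9.60e-02 1.00e+01 1.30e+01 1.20e+01]
 [4.78e-01 3.93e-01 9.60e-02 9.00e+00 1.00e+01 1.10e+01]]
```

drive_tool(
  increments=[
    {"claw":0.0,"dx":0,"dy":0,"dz":0.001,"wx":0,"wy":0,"wz":0},
    {"claw":0.0,"dx":0,"dy":0,"dz":0.001,"wx":0,"wy":0,"wz":0},
    {"claw":0.0,"dx":0,"dy":0,"dz":0.001,"wx":0,"wy":0,"wz":0},
    {"claw":0.0,"dx":0,"dy":0,"dz":0.001,"wx":0,"wy":0,"wz":0},
  ],
)

```text
t: 7.28
eef_pos: [0.4883, 0.4102, 0.01]
tool_rot: [-0.0, 0.683, 0.731, -0.0]
contact_force: [1.0, 0.1, -0.4]
gripper_width: -0.003
grasp_force: 0.0
```

drive_tool(
  increments=[
    {"claw":0.0,"dx":0,"dy":0,"dz":0.001,"wx":0,"wy":0,"wz":0},
    {"claw":0.0,"dx":0,"dy":0,"dz":0.001,"wx":0,"wy":0,"wz":0},
    {"claw":0.0,"dx":0,"dy":0,"dz":0.001,"wx":0,"wy":0,"wz":0},
  ],
)

```text
t: 7.65
eef_pos: [0.4884, 0.4102, 0.007]
tool_rot: [-0.0, 0.683, 0.731, 0.0]
contact_force: [-0.0, 0.7, -0.1]
gripper_width: 0.0
grasp_force: 0.0
```

drive_tool(
  increments=[
    {"claw":0.0,"dx":0,"dy":0,"dz":0.001,"wx":0,"wy":0,"wz":0},
    {"claw":0.0,"dx":0,"dy":0,"dz":0.001,"wx":0,"wy":0,"wz":0},
    {"claw":0.0,"dx":0,"dy":0,"dz":0.001,"wx":0,"wy":0,"wz":0},
  ],
)

```text
t: 8.02
eef_pos: [0.4884, 0.4102, 0.0045]
tool_rot: [-0.0, 0.683, 0.731, -0.0]
contact_force: [-2.3, -1.7, 10.0]
gripper_width: 0.0
grasp_force: 4.8
```

Shut fingertips touch the tin's top (18 mm) at a reported z of 4.7 mm. The tips therefore sit 13.5 mm above the reported z, and I'll plan heights from that.

drive_tool(
  increments=[
    {"claw":0.0,"dx":0,"dy":0,"dz":-0.03,"wx":0,"wy":0,"wz":0},
    {"claw":0.085,"dx":0,"dy":0,"dz":0,"wx":0,"wy":0,"wz":0},
    {"claw":0.085,"dx":0,"dy":0,"dz":0,"wx":0,"wy":0,"wz":0},
    {"claw":0.085,"dx":0,"dy":0,"dz":0,"wx":0,"wy":0,"wz":0},
    {"claw":0.085,"dx":0,"dy":0,"dz":0,"wx":0,"wy":0,"wz":0},
    {"claw":0.085,"dx":0,"dy":0,"dz":0.02,"wx":0,"wy":0,"wz":0},
    {"claw":0.085,"dx":0,"dy":0,"dz":0.015,"wx":0,"wy":0,"wz":0},
    {"claw":0.085,"dx":0,"dy":0,"dz":0.01,"wx":0,"wy":0,"wz":0},
    {"claw":0.085,"dx":0,"dy":0,"dz":0.001,"wx":0,"wy":0,"wz":0},
    {"claw":0.03,"dx":0,"dy":0,"dz":0,"wx":0,"wy":0,"wz":0},
    {"claw":0.03,"dx":0,"dy":0,"dz":0,"wx":0,"wy":0,"wz":0},
    {"claw":0.03,"dx":0,"dy":0,"dz":0,"wx":0,"wy":0,"wz":0},
    {"claw":0.03,"dx":0,"dy":0,"dz":0,"wx":0,"wy":0,"wz":0},
    {"claw":0.03,"dx":0,"dy":0,"dz":0,"wx":0,"wy":0,"wz":0},
    {"claw":0.03,"dx":0,"dy":0,"dz":0,"wx":0,"wy":0,"wz":0},
  ],
  newtons=40,
)

```text
t: 9.9
eef_pos: [0.4889, 0.4106, -0.0111]
tool_rot: [0.0, 0.683, 0.731, 0.001]
contact_force: [-0.8, -0.8, 6.0]
gripper_width: 0.471
grasp_force: 42.2
```

drive_tool(
  increments=[
    {"claw":0.03,"dx":0,"dy":0,"dz":-0.02,"wx":0,"wy":0,"wz":0},
    {"claw":0.03,"dx":0,"dy":0,"dz":-0.04,"wx":0,"wy":0,"wz":0},
    {"claw":0.03,"dx":0,"dy":0,"dz":-0.05,"wx":0,"wy":0,"wz":0},
    {"claw":0.03,"dx":0,"dy":0,"dz":-0.05,"wx":0,"wy":0,"wz":0},
    {"claw":0.03,"dx":0,"dy":0,"dz":-0.03,"wx":0,"wy":0,"wz":10.7},
    {"claw":0.03,"dx":-0.033,"dy":-0.021,"dz":0,"wx":0,"wy":0,"wz":0},
    {"claw":0.03,"dx":-0.033,"dy":-0.021,"dz":0,"wx":0,"wy":0,"wz":0},
    {"claw":0.03,"dx":-0.0373,"dy":0.0044,"dz":0,"wx":0,"wy":0,"wz":0},
    {"claw":0.03,"dx":-0.0373,"dy":0.0044,"dz":0,"wx":0,"wy":0,"wz":0},
    {"claw":0.03,"dx":-0.0373,"dy":0.0044,"dz":0,"wx":0,"wy":0,"wz":0},
    {"claw":0.03,"dx":-0.0373,"dy":0.0044,"dz":0,"wx":0,"wy":0,"wz":0},
    {"claw":0.03,"dx":-0.0373,"dy":0.0044,"dz":0,"wx":0,"wy":0,"wz":0},
    {"claw":0.03,"dx":-0.0373,"dy":0.0044,"dz":0,"wx":0,"wy":0,"wz":0},
    {"claw":0.03,"dx":-0.0373,"dy":0.0044,"dz":0,"wx":0,"wy":0,"wz":0},
    {"claw":0.03,"dx":-0.0373,"dy":0.0044,"dz":0,"wx":0,"wy":0,"wz":0},
    {"claw":0.03,"dx":0,"dy":0,"dz":0,"wx":0,"wy":0,"wz":0},
  ],
  newtons=40,
)

```text
t: 11.9
eef_pos: [0.4381, 0.0463, 0.1788]
tool_rot: [-0.0, 0.75, 0.662, 0.0]
contact_force: [0.2, 1.1, 0.4]
gripper_width: 0.478
grasp_force: 41.4
```

drive_tool(
  increments=[
    {"claw":0.03,"dx":-0.0312,"dy":0.0266,"dz":0,"wx":0,"wy":0,"wz":0},
    {"claw":0.03,"dx":-0.0312,"dy":0.0266,"dz":0,"wx":0,"wy":0,"wz":0},
    {"claw":0.03,"dx":-0.0312,"dy":0.0266,"dz":0,"wx":0,"wy":0,"wz":0},
    {"claw":0.03,"dx":-0.0312,"dy":0.0266,"dz":0.03,"wx":0,"wy":0,"wz":0},
    {"claw":0.03,"dx":-0.0312,"dy":0.0266,"dz":0.03,"wx":0,"wy":0,"wz":0},
    {"claw":0.03,"dx":-0.031,"dy":0.0264,"dz":0.03,"wx":0,"wy":0,"wz":0},
    {"claw":0.03,"dx":0,"dy":0,"dz":0.03,"wx":0,"wy":0,"wz":0},
    {"claw":0.03,"dx":0,"dy":0,"dz":0.02,"wx":0,"wy":0,"wz":0},
    {"claw":0.03,"dx":0,"dy":0,"dz":0,"wx":0,"wy":0,"wz":0},
  ],
  newtons=40,
)

```text
t: 13.02
eef_pos: [0.5738, -0.1538, 0.0371]
tool_rot: [-0.001, 0.747, 0.665, -0.001]
contact_force: [-0.6, -0.7, -0.5]
gripper_width: 0.473
grasp_force: 41.4
```

Run:
```python
from m import *
p,d=save('scene','s4');q,_=save('top','t4')
a=cv2.resize(p[130:230,260:370],None,fx=4,fy=4,interpolation=cv2.INTER_CUBIC);b=cv2.resize(q[160:240,310:380],None,fx=5,fy=5,interpolation=cv2.INTER_CUBIC)
o=np.zeros((400,790,3),np.uint8);o[:,:440]=a;o[:400,440:790]=b
cv2.imwrite('pics/c4.png',o[:,:,::-1])
```

```text
(no output)
```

View pics/c4.png

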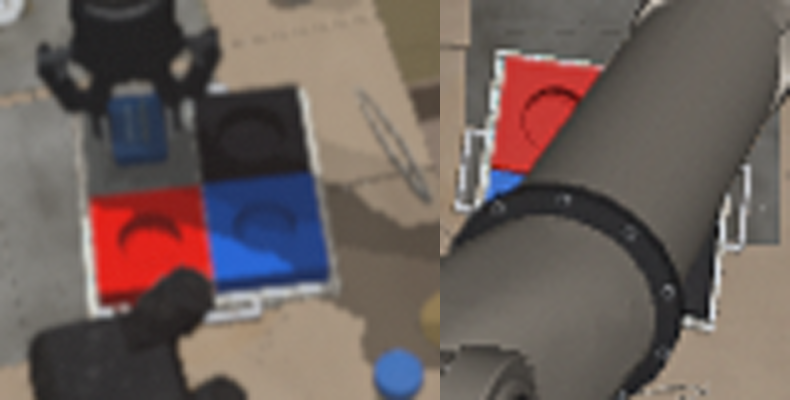

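drive_tool(
  increments=[
    {"claw":0.03,"dx":0,"dy":0,"dz":0,"wx":0,"wy":0,"wz":0},
    {"claw":0.03,"dx":-0.003,"dy":0,"dz":0.008,"wx":0,"wy":0,"wz":0},
    {"claw":0.03,"dx":0,"dy":0,"dz":0.008,"wx":0,"wy":0,"wz":0},
    {"claw":0.03,"dx":0,"dy":0,"dz":0.004,"wx":0,"wy":0,"wz":0},
    {"claw":0.03,"dx":0,"dy":0,"dz":0.002,"wx":0,"wy":0,"wz":0},
    {"claw":0.03,"dx":0,"dy":0,"dz":0,"wx":0,"wy":0,"wz":0},
  ],
  newtons=40,
)

```text
t: 13.88
eef_pos: [0.5743, -0.1584, 0.0159]
tool_rot: [-0.0, 0.748, 0.664, -0.0]
contact_force: [0.1, -0.8, -1.3]
gripper_width: 0.475
grasp_force: 41.4
```

drive_tool(
  increments=[
    {"claw":0.03,"dx":0,"dy":-0.001,"dz":0.001,"wx":0,"wy":0,"wz":0},
    {"claw":0.03,"dx":0,"dy":0,"dz":0.001,"wx":0,"wy":0,"wz":0},
    {"claw":0.03,"dx":0,"dy":0,"dz":0.001,"wx":0,"wy":0,"wz":0},
    {"claw":0.03,"dx":0,"dy":0,"dz":0,"wx":0,"wy":0,"wz":0},
  ],
)

```text
t: 14.38
eef_pos: [0.5735, -0.1582, 0.0139]
tool_rot: [-0.0, 0.748, 0.664, 0.0]
contact_force: [-3.4, 0.7, 7.7]
gripper_width: 0.475
grasp_force: 42.3
```

drive_tool(
  increments=[
    {"claw":0.06,"dx":0,"dy":0,"dz":0,"wx":0,"wy":0,"wz":0},
    {"claw":0.06,"dx":0,"dy":0,"dz":0,"wx":0,"wy":0,"wz":0},
    {"claw":0.06,"dx":0,"dy":0,"dz":0,"wx":0,"wy":0,"wz":0},
    {"claw":0.06,"dx":0,"dy":0,"dz":-0.01,"wx":0,"wy":0,"wz":0},
    {"claw":0.085,"dx":0,"dy":0,"dz":-0.03,"wx":0,"wy":0,"wz":0},
    {"claw":0.085,"dx":0,"dy":0,"dz":-0.05,"wx":0,"wy":0,"wz":0},
    {"claw":0.085,"dx":0,"dy":0,"dz":-0.06,"wx":0,"wy":0,"wz":0},
    {"claw":0.085,"dx":0,"dy":0,"dz":-0.03,"wx":0,"wy":0,"wz":0},
    {"claw":0.085,"dx":0,"dy":0,"dz":0,"wx":0,"wy":0,"wz":0},
  ],
)

```text
t: 15.5
eef_pos: [0.5751, -0.1589, 0.1964]
tool_rot: [0.002, 0.748, 0.664, 0.002]
contact_force: [1.2, 0.0, -0.9]
gripper_width: 0.997
grasp_force: 0.0
```

Run:
```python
from m import *
p,d=save('scene','s5');
a=cv2.resize(p[130:230,260:370],None,fx=4,fy=4,interpolation=cv2.INTER_CUBIC)
cv2.imwrite('pics/c5.png',a[:,:,::-1])
for c,s in blobs('scene','s5',([100,70,40],[125,255,255]),(275,145,320,180)): print(c,s,onz('scene',*c,.041).round(4))
```

```text
[294.4 165. ] [288 157  14  17 207] [ 0.5735 -0.1551  0.041 ]
[315.2 176.8] [311 174   9   6  49] [ 0.5212 -0.0959  0.041 ]
```

View pics/c5.png

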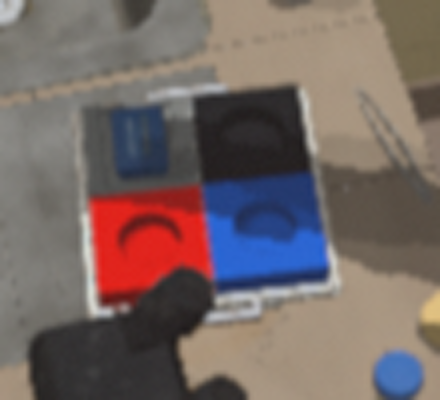

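Run:
```python
from m import *
for c,s in blobs('scene','s0',([0,0,0],[179,140,75]),(392,283,418,308)): print('scene',c,s,onz('scene',*c,.058).round(4),onz('scene',*c,.05).round(4))
for c,s in blobs('top','t0',([0,0,0],[179,140,70]),(213,225,233,242)): print('top',c,s,onz('top',*c,.058).round(4),onz('top',*c,.05).round(4))
```

```text
scene [415.1 288.6] [411 283   7  17  64] [0.3556 0.3158 0.058 ] [0.3532 0.3135 0.05  ]
scene [403.9 295.9] [397 289  14  15 160] [0.3897 0.3271 0.058 ] [0.3876 0.3248 0.05  ]
top [223.6 233.7] [218 229  13  10 103] [0.3845 0.3167 0.058 ] [0.385  0.3185 0.05  ]
```

drive_tool(
  increments=[
    {"claw":0.085,"dx":0.032,"dy":-0.0265,"dz":0,"wx":0,"wy":0,"wz":0},
    {"claw":0.085,"dx":0.032,"dy":-0.0265,"dz":0,"wx":0,"wy":0,"wz":0},
    {"claw":0.085,"dx":0.032,"dy":-0.0265,"dz":0,"wx":0,"wy":0,"wz":0},
    {"claw":0.085,"dx":0.032,"dy":-0.0265,"dz":0,"wx":0,"wy":0,"wz":0},
    {"claw":0.085,"dx":0.032,"dy":-0.0265,"dz":0,"wx":0,"wy":0,"wz":0},
    {"claw":0.085,"dx":0.032,"dy":-0.0265,"dz":0,"wx":0,"wy":0,"wz":0},
    {"claw":0.085,"dx":0.0375,"dy":-0.0122,"dz":0,"wx":0,"wy":0,"wz":0},
    {"claw":0.085,"dx":0.0375,"dy":-0.0122,"dz":0,"wx":0,"wy":0,"wz":0},
    {"claw":0.085,"dx":0.0375,"dy":-0.0122,"dz":0,"wx":0,"wy":0,"wz":0},
    {"claw":0.085,"dx":0.0375,"dy":-0.0122,"dz":0,"wx":0,"wy":0,"wz":0},
    {"claw":0.085,"dx":0.0375,"dy":-0.0122,"dz":0,"wx":0,"wy":0,"wz":0},
    {"claw":0.085,"dx":0.0375,"dy":-0.0122,"dz":0,"wx":0,"wy":0,"wz":0},
    {"claw":0.085,"dx":0.0375,"dy":-0.0122,"dz":0,"wx":0,"wy":0,"wz":0},
    {"claw":0.085,"dx":0,"dy":0,"dz":0.04,"wx":0,"wy":0,"wz":0},
    {"claw":0.085,"dx":0,"dy":0,"dz":0.04,"wx":0,"wy":0,"wz":0},
    {"claw":0.085,"dx":0,"dy":0,"dz":0.025,"wx":0,"wy":0,"wz":0},
    {"claw":0.085,"dx":0,"dy":0,"dz":0,"wx":0,"wy":0,"wz":0},
  ],
  newtons=30,
)

```text
t: 17.68
eef_pos: [0.3825, 0.32, 0.0856]
tool_rot: [0.001, 0.748, 0.664, -0.003]
contact_force: [-0.4, -0.4, -0.2]
gripper_width: 0.994
grasp_force: 0.0
```

drive_tool(
  increments=[
    {"claw":0.085,"dx":0.001,"dy":0.003,"dz":0.02,"wx":0,"wy":0,"wz":0},
    {"claw":0.085,"dx":0,"dy":0,"dz":0.025,"wx":0,"wy":0,"wz":0},
    {"claw":0.085,"dx":0,"dy":0,"dz":0.02,"wx":0,"wy":0,"wz":0},
    {"claw":0.085,"dx":0,"dy":0,"dz":0.01,"wx":0,"wy":0,"wz":0},
    {"claw":0.085,"dx":0,"dy":0,"dz":0,"wx":0,"wy":0,"wz":0},
    {"claw":0.025,"dx":0,"dy":0,"dz":0,"wx":0,"wy":0,"wz":0},
    {"claw":0.025,"dx":0,"dy":0,"dz":0,"wx":0,"wy":0,"wz":0},
    {"claw":0.025,"dx":0,"dy":0,"dz":0,"wx":0,"wy":0,"wz":0},
    {"claw":0.025,"dx":0,"dy":0,"dz":0,"wx":0,"wy":0,"wz":0},
    {"claw":0.025,"dx":0,"dy":0,"dz":0,"wx":0,"wy":0,"wz":0},
  ],
  newtons=30,
)

```text
t: 18.92
eef_pos: [0.3877, 0.323, 0.0137]
tool_rot: [-0.0, 0.748, 0.664, 0.0]
contact_force: [-0.8, 0.0, 6.7]
gripper_width: 0.429
grasp_force: 29.5
```

drive_tool(
  increments=[
    {"claw":0.025,"dx":0,"dy":0,"dz":-0.02,"wx":0,"wy":0,"wz":0},
    {"claw":0.025,"dx":0,"dy":0,"dz":-0.04,"wx":0,"wy":0,"wz":0},
    {"claw":0.025,"dx":0,"dy":0,"dz":-0.05,"wx":0,"wy":0,"wz":0},
    {"claw":0.025,"dx":0,"dy":0,"dz":-0.05,"wx":0,"wy":0,"wz":0},
    {"claw":0.025,"dx":0,"dy":0,"dz":-0.02,"wx":0,"wy":0,"wz":0},
    {"claw":0.025,"dx":-0.0378,"dy":0.012,"dz":0,"wx":0,"wy":0,"wz":0},
    {"claw":0.025,"dx":-0.0378,"dy":0.012,"dz":0,"wx":0,"wy":0,"wz":0},
    {"claw":0.025,"dx":-0.0378,"dy":0.012,"dz":0,"wx":0,"wy":0,"wz":0},
    {"claw":0.025,"dx":-0.0378,"dy":0.012,"dz":0,"wx":0,"wy":0,"wz":0},
    {"claw":0.025,"dx":-0.0378,"dy":0.012,"dz":0,"wx":0,"wy":0,"wz":0},
    {"claw":0.025,"dx":-0.0378,"dy":0.012,"dz":0,"wx":0,"wy":0,"wz":0},
    {"claw":0.025,"dx":-0.0378,"dy":0.012,"dz":0,"wx":0,"wy":0,"wz":0},
    {"claw":0.025,"dx":-0.0385,"dy":0.0137,"dz":0,"wx":0,"wy":0,"wz":0},
    {"claw":0.025,"dx":-0.0385,"dy":0.0137,"dz":0,"wx":0,"wy":0,"wz":0},
    {"claw":0.025,"dx":-0.0385,"dy":0.0137,"dz":0,"wx":0,"wy":0,"wz":0},
    {"claw":0.025,"dx":-0.0385,"dy":0.0137,"dz":0.02,"wx":0,"wy":0,"wz":0},
    {"claw":0.025,"dx":-0.0385,"dy":0.0137,"dz":0.04,"wx":0,"wy":0,"wz":0},
    {"claw":0.025,"dx":0,"dy":0,"dz":0.04,"wx":0,"wy":0,"wz":0},
    {"claw":0.025,"dx":0,"dy":0,"dz":0,"wx":0,"wy":0,"wz":0},
    {"claw":0.025,"dx":0,"dy":0,"dz":0,"wx":0,"wy":0,"wz":0},
  ],
  newtons=30,
)

```text
t: 21.42
eef_pos: [0.4855, -0.1491, 0.0941]
tool_rot: [0.0, 0.748, 0.664, 0.0]
contact_force: [0.9, -1.4, -0.3]
gripper_width: 0.427
grasp_force: 30.4
```

Run:
```python
from m import *
p,d=save('scene','s6');
a=cv2.resize(p[110:220,270:380],None,fx=5,fy=5,interpolation=cv2.INTER_CUBIC)
cv2.imwrite('pics/c6.png',a[:,:,::-1]); print(get_obs()['eef_pos'])
```

```text
[ 0.48601453 -0.1490138   0.09455869]
```

View pics/c6.png

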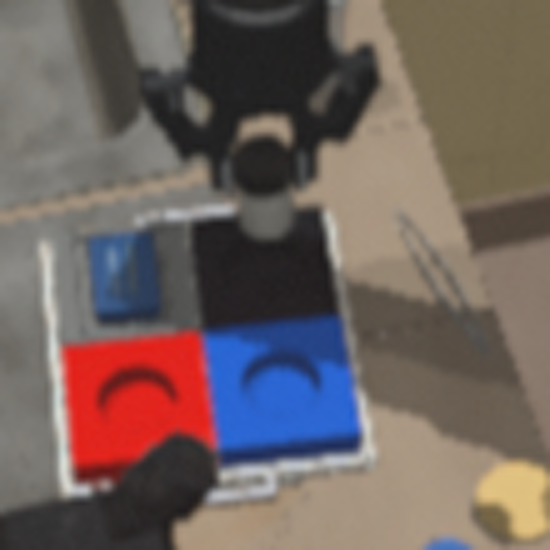

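```bash
python3 -c "
from h import *
print(onz('scene',322.4,142.4,.138), onz('scene',322.4+.4,142.4+11,.081), proj('scene',np.array([.4855,-.149,.138])))"
```

```text
[ 0.48558089 -0.14327451  0.138     ] [ 0.48424255 -0.1468815   0.081     ] (np.float64(321.9592111360755), np.float64(140.9059529069118))
```

drive_tool(
  increments=[
    {"claw":0.025,"dx":-0.003,"dy":0,"dz":0.02,"wx":0,"wy":0,"wz":0},
    {"claw":0.025,"dx":0,"dy":0,"dz":0.02,"wx":0,"wy":0,"wz":0},
    {"claw":0.025,"dx":0,"dy":0,"dz":0.012,"wx":0,"wy":0,"wz":0},
    {"claw":0.025,"dx":0,"dy":0,"dz":0.008,"wx":0,"wy":0,"wz":0},
    {"claw":0.025,"dx":0,"dy":0,"dz":0.006,"wx":0,"wy":0,"wz":0},
    {"claw":0.025,"dx":0,"dy":0,"dz":0.003,"wx":0,"wy":0,"wz":0},
    {"claw":0.025,"dx":0,"dy":0,"dz":0.001,"wx":0,"wy":0,"wz":0},
    {"claw":0.025,"dx":0,"dy":0,"dz":0.001,"wx":0,"wy":0,"wz":0},
  ],
)

```text
t: 22.48
eef_pos: [0.4848, -0.1526, 0.0234]
tool_rot: [-0.0, 0.748, 0.664, 0.001]
contact_force: [-6.7, 3.0, 26.9]
gripper_width: 0.428
grasp_force: 32.3
```

drive_tool(
  increments=[
    {"claw":0.025,"dx":0,"dy":0,"dz":-0.001,"wx":0,"wy":0,"wz":0},
    {"claw":0.06,"dx":0,"dy":0,"dz":0,"wx":0,"wy":0,"wz":0},
    {"claw":0.06,"dx":0,"dy":0,"dz":0,"wx":0,"wy":0,"wz":0},
    {"claw":0.06,"dx":0,"dy":0,"dz":0,"wx":0,"wy":0,"wz":0},
    {"claw":0.06,"dx":0,"dy":0,"dz":-0.01,"wx":0,"wy":0,"wz":0},
    {"claw":0.06,"dx":0,"dy":0,"dz":-0.02,"wx":0,"wy":0,"wz":0},
    {"claw":0.085,"dx":0,"dy":0,"dz":-0.04,"wx":0,"wy":0,"wz":0},
    {"claw":0.085,"dx":0,"dy":0,"dz":-0.05,"wx":0,"wy":0,"wz":0},
    {"claw":0.085,"dx":0,"dy":0,"dz":-0.04,"wx":0,"wy":0,"wz":0},
    {"claw":0.085,"dx":0,"dy":0,"dz":0,"wx":0,"wy":0,"wz":0},
    {"claw":0.085,"dx":0,"dy":0,"dz":0,"wx":0,"wy":0,"wz":0},
  ],
)

```text
t: 23.85
eef_pos: [0.4842, -0.152, 0.1829]
tool_rot: [-0.0, 0.748, 0.664, 0.0]
contact_force: [-1.0, 1.1, -1.0]
gripper_width: 0.992
grasp_force: 0.0
```

Run:
```python
from m import *
p,d=save('scene','s7');
a=cv2.resize(p[110:240,270:380],None,fx=4,fy=4,interpolation=cv2.INTER_CUBIC)
cv2.imwrite('pics/c7.png',a[:,:,::-1]); print(get_obs()['eef_pos'])
for X in [(.485,-.149,.068),(.485,-.149,.03)]: print(proj('scene',np.array(X)))
```

```text
[ 0.48380395 -0.15193462  0.18230804]
(np.float64(322.4490143733292), np.float64(155.52721486178402))
(np.float64(322.6122506009066), np.float64(162.91936609457227))
```

View pics/c7.png

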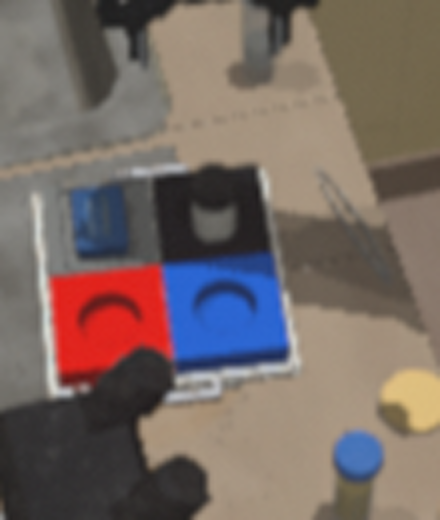

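drive_tool(
  increments=[
    {"claw":0.085,"dx":0.0384,"dy":-0.0095,"dz":0,"wx":0,"wy":0,"wz":0},
    {"claw":0.085,"dx":0.0384,"dy":-0.0095,"dz":0,"wx":0,"wy":0,"wz":0},
    {"claw":0.085,"dx":0.0384,"dy":-0.0095,"dz":0,"wx":0,"wy":0,"wz":0},
    {"claw":0.085,"dx":0.0384,"dy":-0.0095,"dz":0,"wx":0,"wy":0,"wz":0},
    {"claw":0.085,"dx":0.0384,"dy":-0.0095,"dz":0,"wx":0,"wy":0,"wz":0},
    {"claw":0.085,"dx":0.0384,"dy":-0.0095,"dz":0,"wx":0,"wy":0,"wz":0},
    {"claw":0.085,"dx":0.0384,"dy":-0.0095,"dz":0,"wx":0,"wy":0,"wz":0},
    {"claw":0.085,"dx":0,"dy":0,"dz":0.03,"wx":0,"wy":0,"wz":0},
    {"claw":0.085,"dx":0,"dy":0,"dz":0.03,"wx":0,"wy":0,"wz":0},
    {"claw":0.085,"dx":0,"dy":0,"dz":0,"wx":0,"wy":0,"wz":0},
    {"claw":0.085,"dx":0,"dy":0,"dz":0,"wx":0,"wy":0,"wz":0},
  ],
  newtons=40,
)

```text
t: 25.28
eef_pos: [0.4504, 0.1221, 0.1233]
tool_rot: [0.0, 0.748, 0.664, -0.0]
contact_force: [1.0, -0.3, -0.4]
gripper_width: 0.993
grasp_force: 0.0
```

Descend to 0.060 and close.

drive_tool(
  increments=[
    {"claw":0.085,"dx":0.001,"dy":0,"dz":0.02,"wx":0,"wy":0,"wz":0},
    {"claw":0.085,"dx":0,"dy":0,"dz":0.02,"wx":0,"wy":0,"wz":0},
    {"claw":0.085,"dx":0,"dy":0,"dz":0.015,"wx":0,"wy":0,"wz":0},
    {"claw":0.085,"dx":0,"dy":0,"dz":0.008,"wx":0,"wy":0,"wz":0},
    {"claw":0.085,"dx":0,"dy":0,"dz":0,"wx":0,"wy":0,"wz":0},
    {"claw":0.02,"dx":0,"dy":0,"dz":0,"wx":0,"wy":0,"wz":0},
    {"claw":0.02,"dx":0,"dy":0,"dz":0,"wx":0,"wy":0,"wz":0},
    {"claw":0.02,"dx":0,"dy":0,"dz":0,"wx":0,"wy":0,"wz":0},
    {"claw":0.02,"dx":0,"dy":0,"dz":0,"wx":0,"wy":0,"wz":0},
    {"claw":0.02,"dx":0,"dy":0,"dz":0,"wx":0,"wy":0,"wz":0},
    {"claw":0.02,"dx":0,"dy":0,"dz":0,"wx":0,"wy":0,"wz":0},
  ],
  newtons=40,
)

```text
t: 26.65
eef_pos: [0.4508, 0.1237, 0.0605]
tool_rot: [-0.0, 0.748, 0.664, 0.0]
contact_force: [-1.1, -0.2, 5.6]
gripper_width: 0.386
grasp_force: 39.3
```

drive_tool(
  increments=[
    {"claw":0.02,"dx":0,"dy":0,"dz":-0.02,"wx":0,"wy":0,"wz":0},
    {"claw":0.02,"dx":0,"dy":0,"dz":-0.04,"wx":0,"wy":0,"wz":0},
    {"claw":0.02,"dx":0,"dy":0,"dz":-0.04,"wx":0,"wy":0,"wz":0},
    {"claw":0.02,"dx":-0.0359,"dy":0.0131,"dz":0,"wx":0,"wy":0,"wz":0},
    {"claw":0.02,"dx":-0.0359,"dy":0.0131,"dz":0,"wx":0,"wy":0,"wz":0},
    {"claw":0.02,"dx":-0.0359,"dy":0.0131,"dz":0,"wx":0,"wy":0,"wz":0},
    {"claw":0.02,"dx":-0.0359,"dy":0.0131,"dz":0,"wx":0,"wy":0,"wz":0},
    {"claw":0.02,"dx":-0.0359,"dy":0.0131,"dz":0,"wx":0,"wy":0,"wz":0},
    {"claw":0.02,"dx":0,"dy":0,"dz":0.02,"wx":0,"wy":0,"wz":0},
    {"claw":0.02,"dx":0,"dy":0,"dz":0.02,"wx":0,"wy":0,"wz":0},
    {"claw":0.02,"dx":0,"dy":0,"dz":0.015,"wx":0,"wy":0,"wz":0},
    {"claw":0.02,"dx":0,"dy":0,"dz":0,"wx":0,"wy":0,"wz":0},
    {"claw":0.02,"dx":0,"dy":0,"dz":0,"wx":0,"wy":0,"wz":0},
  ],
  newtons=40,
)

```text
t: 28.28
eef_pos: [0.4946, -0.0625, 0.1055]
tool_rot: [0.0, 0.748, 0.664, 0.0]
contact_force: [-0.6, 0.6, -0.0]
gripper_width: 0.386
grasp_force: 39.8
```

Run:
```python
from m import *
p,d=save('scene','s8');
a=cv2.resize(p[110:240,270:380],None,fx=4,fy=4,interpolation=cv2.INTER_CUBIC)
cv2.imwrite('pics/c8.png',a[:,:,::-1]); e=get_obs()['eef_pos'];print(e)
f=e[2]-.0605
for X in [(e[0],e[1],f+.108),(e[0],e[1],f),(.495,-.062,.01)]: print(np.round(proj('scene',np.array(X)),1))
```

```text
[ 0.4947938  -0.06247417  0.10570464]
[326.  161.6]
[326.3 183.1]
[326.3 189.6]
```

View pics/c8.png

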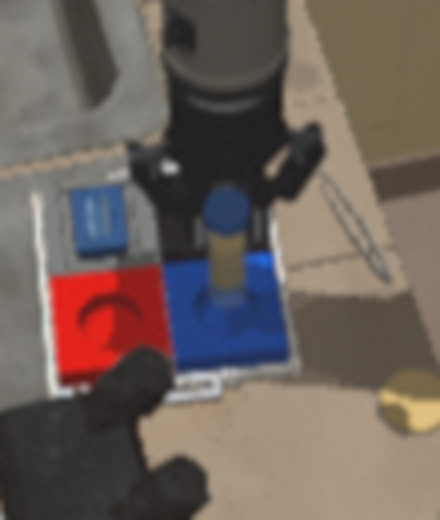

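drive_tool(
  increments=[
    {"claw":0.02,"dx":0,"dy":0,"dz":0.012,"wx":0,"wy":0,"wz":0},
    {"claw":0.02,"dx":0,"dy":0,"dz":0.012,"wx":0,"wy":0,"wz":0},
    {"claw":0.02,"dx":0,"dy":0,"dz":0.006,"wx":0,"wy":0,"wz":0},
    {"claw":0.02,"dx":0,"dy":0,"dz":0.003,"wx":0,"wy":0,"wz":0},
    {"claw":0.02,"dx":0,"dy":0,"dz":0.001,"wx":0,"wy":0,"wz":0},
    {"claw":0.02,"dx":0,"dy":0,"dz":0.001,"wx":0,"wy":0,"wz":0},
    {"claw":0.02,"dx":0,"dy":0,"dz":0,"wx":0,"wy":0,"wz":0},
  ],
)

```text
t: 29.2
eef_pos: [0.4946, -0.0626, 0.0706]
tool_rot: [0.0, 0.748, 0.664, 0.0]
contact_force: [-1.4, -0.3, 4.1]
gripper_width: 0.384
grasp_force: 40.0
```

drive_tool(
  increments=[
    {"claw":0.055,"dx":0,"dy":0,"dz":0,"wx":0,"wy":0,"wz":0},
    {"claw":0.055,"dx":0,"dy":0,"dz":0,"wx":0,"wy":0,"wz":0},
    {"claw":0.055,"dx":0,"dy":0,"dz":0,"wx":0,"wy":0,"wz":0},
    {"claw":0.055,"dx":0,"dy":0,"dz":-0.01,"wx":0,"wy":0,"wz":0},
    {"claw":0.055,"dx":0,"dy":0,"dz":-0.03,"wx":0,"wy":0,"wz":0},
    {"claw":0.055,"dx":0,"dy":0,"dz":-0.04,"wx":0,"wy":0,"wz":0},
    {"claw":0.055,"dx":0,"dy":0,"dz":-0.04,"wx":0,"wy":0,"wz":0},
    {"claw":0.085,"dx":-0.0395,"dy":0.0022,"dz":0,"wx":0,"wy":0,"wz":0},
    {"claw":0.085,"dx":-0.0395,"dy":0.0022,"dz":0,"wx":0,"wy":0,"wz":0},
    {"claw":0.085,"dx":-0.0395,"dy":0.0022,"dz":0,"wx":0,"wy":0,"wz":0},
    {"claw":0.085,"dx":-0.0395,"dy":0.0022,"dz":0,"wx":0,"wy":0,"wz":0},
    {"claw":0.085,"dx":-0.0395,"dy":0.0022,"dz":0,"wx":0,"wy":0,"wz":0},
    {"claw":0.085,"dx":-0.0395,"dy":0.0022,"dz":0,"wx":0,"wy":0,"wz":0},
    {"claw":0.085,"dx":-0.0395,"dy":0.0022,"dz":0,"wx":0,"wy":0,"wz":0},
    {"claw":0.085,"dx":-0.0395,"dy":0.0022,"dz":0,"wx":0,"wy":0,"wz":0},
    {"claw":0.085,"dx":-0.0395,"dy":0.0022,"dz":0,"wx":0,"wy":0,"wz":0},
    {"claw":0.085,"dx":0,"dy":0,"dz":0.03,"wx":0,"wy":0,"wz":0},
    {"claw":0.085,"dx":0,"dy":0,"dz":0.03,"wx":0,"wy":0,"wz":0},
    {"claw":0.085,"dx":0,"dy":0,"dz":0,"wx":0,"wy":0,"wz":0},
    {"claw":0.085,"dx":0,"dy":0,"dz":0,"wx":0,"wy":0,"wz":0},
  ],
  newtons=40,
)

```text
t: 31.7
eef_pos: [0.4724, -0.4184, 0.1315]
tool_rot: [0.001, 0.748, 0.664, 0.0]
contact_force: [-0.8, -0.1, 0.3]
gripper_width: 0.997
grasp_force: 0.0
```

Run:
```python
from m import *
p,d=save('scene','s9');
a=cv2.resize(p[60:230,270:380],None,fx=3.5,fy=3.5,interpolation=cv2.INTER_CUBIC)
cv2.imwrite('pics/c9.png',a[:,:,::-1]); e=get_obs()['eef_pos'];print(e)
for c,s in blobs('scene','s9',([100,120,60],[125,255,255]),(300,150,345,210)): print(c,s)
for X in [(.495,-.062,.118),(.4725,-.4195,.108)]: print(np.round(proj('scene',np.array(X)),1))
```

```text
[ 0.47264753 -0.41852369  0.13176279]
[325.8 185.5] [311 165  31  37 709]
[326.1 169.1]
[306.4  83.9]
```

View pics/c9.png

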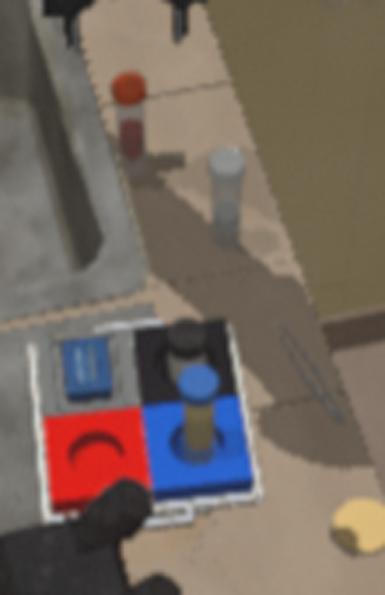

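The blue tube stands centred, with its cap at (327,169) as predicted, and the gripper is in line with the red tube.

drive_tool(
  increments=[
    {"claw":0.085,"dx":-0.001,"dy":0,"dz":0.025,"wx":0,"wy":0,"wz":0},
    {"claw":0.085,"dx":0,"dy":0,"dz":0.023,"wx":0,"wy":0,"wz":0},
    {"claw":0.085,"dx":0,"dy":0,"dz":0.015,"wx":0,"wy":0,"wz":0},
    {"claw":0.085,"dx":0,"dy":0,"dz":0.008,"wx":0,"wy":0,"wz":0},
    {"claw":0.085,"dx":0,"dy":0,"dz":0,"wx":0,"wy":0,"wz":0},
    {"claw":0.02,"dx":0,"dy":0,"dz":0,"wx":0,"wy":0,"wz":0},
    {"claw":0.02,"dx":0,"dy":0,"dz":0,"wx":0,"wy":0,"wz":0},
    {"claw":0.02,"dx":0,"dy":0,"dz":0,"wx":0,"wy":0,"wz":0},
    {"claw":0.02,"dx":0,"dy":0,"dz":0,"wx":0,"wy":0,"wz":0},
    {"claw":0.02,"dx":0,"dy":0,"dz":0,"wx":0,"wy":0,"wz":0},
    {"claw":0.02,"dx":0,"dy":0,"dz":0,"wx":0,"wy":0,"wz":0},
  ],
  newtons=40,
)

```text
t: 33.12
eef_pos: [0.4721, -0.4192, 0.0596]
tool_rot: [0.0, 0.748, 0.664, 0.0]
contact_force: [-0.5, -0.1, 5.3]
gripper_width: 0.384
grasp_force: 39.6
```

drive_tool(
  increments=[
    {"claw":0.02,"dx":0,"dy":0,"dz":-0.02,"wx":0,"wy":0,"wz":0},
    {"claw":0.02,"dx":0,"dy":0,"dz":-0.04,"wx":0,"wy":0,"wz":0},
    {"claw":0.02,"dx":0,"dy":0,"dz":-0.05,"wx":0,"wy":0,"wz":0},
    {"claw":0.02,"dx":0,"dy":0,"dz":-0.05,"wx":0,"wy":0,"wz":0},
    {"claw":0.02,"dx":0.0358,"dy":0.0069,"dz":0,"wx":0,"wy":0,"wz":0},
    {"claw":0.02,"dx":0.0358,"dy":0.0069,"dz":0,"wx":0,"wy":0,"wz":0},
    {"claw":0.02,"dx":0.0358,"dy":0.0069,"dz":0,"wx":0,"wy":0,"wz":0},
    {"claw":0.02,"dx":0.0358,"dy":0.0069,"dz":0,"wx":0,"wy":0,"wz":0},
    {"claw":0.02,"dx":0.0358,"dy":0.0069,"dz":0,"wx":0,"wy":0,"wz":0},
    {"claw":0.02,"dx":0.0358,"dy":0.0069,"dz":0,"wx":0,"wy":0,"wz":0},
    {"claw":0.02,"dx":0.0358,"dy":0.0069,"dz":0,"wx":0,"wy":0,"wz":0},
    {"claw":0.02,"dx":0.0358,"dy":0.0069,"dz":0,"wx":0,"wy":0,"wz":0},
    {"claw":0.02,"dx":0.0358,"dy":0.0069,"dz":0,"wx":0,"wy":0,"wz":0},
    {"claw":0.02,"dx":0.0358,"dy":0.0069,"dz":0,"wx":0,"wy":0,"wz":0},
    {"claw":0.02,"dx":0,"dy":0,"dz":0.03,"wx":0,"wy":0,"wz":0},
    {"claw":0.02,"dx":0,"dy":0,"dz":0.04,"wx":0,"wy":0,"wz":0},
    {"claw":0.02,"dx":0,"dy":0,"dz":0.035,"wx":0,"wy":0,"wz":0},
    {"claw":0.02,"dx":0,"dy":0,"dz":0,"wx":0,"wy":0,"wz":0},
    {"claw":0.02,"dx":0,"dy":0,"dz":0,"wx":0,"wy":0,"wz":0},
  ],
  newtons=40,
)

```text
t: 35.5
eef_pos: [0.5835, -0.0719, 0.1158]
tool_rot: [0.001, 0.748, 0.664, 0.001]
contact_force: [0.4, 0.4, 0.1]
gripper_width: 0.382
grasp_force: 39.8
```

Run:
```python
from m import *
p,d=save('scene','s10');
a=cv2.resize(p[110:240,270:380],None,fx=4,fy=4,interpolation=cv2.INTER_CUBIC)
cv2.imwrite('pics/c10.png',a[:,:,::-1]); e=get_obs()['eef_pos'];print(e)
f=e[2]-.0596
for X in [(e[0],e[1],f+.108),(e[0],e[1],f),(.583,-.072,.01)]: print(np.round(proj('scene',np.array(X)),1))
```

```text
[ 0.58382389 -0.07188525  0.11604935]
[293.8 163. ]
[296.4 184.6]
[297.7 192.9]
```

View pics/c10.png

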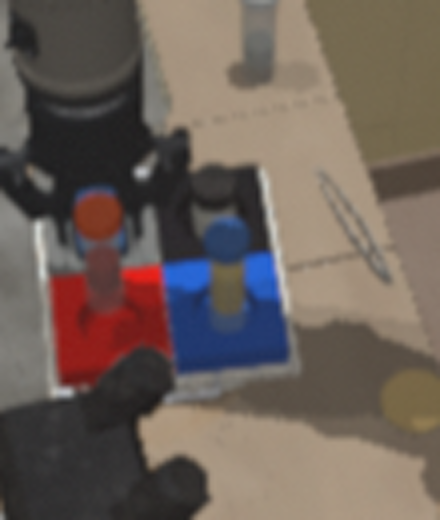

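drive_tool(
  increments=[
    {"claw":0.02,"dx":0,"dy":-0.001,"dz":0.015,"wx":0,"wy":0,"wz":0},
    {"claw":0.02,"dx":0,"dy":0,"dz":0.015,"wx":0,"wy":0,"wz":0},
    {"claw":0.02,"dx":0,"dy":0,"dz":0.01,"wx":0,"wy":0,"wz":0},
    {"claw":0.02,"dx":0,"dy":0,"dz":0.004,"wx":0,"wy":0,"wz":0},
    {"claw":0.02,"dx":0,"dy":0,"dz":0.001,"wx":0,"wy":0,"wz":0},
    {"claw":0.02,"dx":0,"dy":0,"dz":0.001,"wx":0,"wy":0,"wz":0},
    {"claw":0.02,"dx":0,"dy":0,"dz":0,"wx":0,"wy":0,"wz":0},
  ],
)

```text
t: 36.42
eef_pos: [0.5818, -0.0716, 0.0694]
tool_rot: [-0.0, 0.748, 0.664, 0.0]
contact_force: [-4.0, 1.3, 13.6]
gripper_width: 0.384
grasp_force: 40.6
```

drive_tool(
  increments=[
    {"claw":0.05,"dx":0,"dy":0,"dz":0,"wx":0,"wy":0,"wz":0},
    {"claw":0.05,"dx":0,"dy":0,"dz":0,"wx":0,"wy":0,"wz":0},
    {"claw":0.05,"dx":0,"dy":0,"dz":0,"wx":0,"wy":0,"wz":0},
    {"claw":0.05,"dx":0,"dy":0,"dz":-0.01,"wx":0,"wy":0,"wz":0},
    {"claw":0.05,"dx":0,"dy":0,"dz":-0.03,"wx":0,"wy":0,"wz":0},
    {"claw":0.05,"dx":0,"dy":0,"dz":-0.05,"wx":0,"wy":0,"wz":0},
    {"claw":0.05,"dx":0,"dy":0,"dz":-0.06,"wx":0,"wy":0,"wz":0},
    {"claw":0.05,"dx":0,"dy":0,"dz":-0.05,"wx":0,"wy":0,"wz":0},
    {"claw":0.05,"dx":0,"dy":0,"dz":0,"wx":0,"wy":0,"wz":0},
    {"claw":0.05,"dx":0,"dy":0,"dz":0,"wx":0,"wy":0,"wz":0},
  ],
)

```text
t: 37.67
eef_pos: [0.5812, -0.0712, 0.268]
tool_rot: [-0.0, 0.748, 0.664, 0.0]
contact_force: [-0.6, 0.1, -0.7]
gripper_width: 0.584
grasp_force: 0.0
```

Run:
```python
from m import *
p,d=save('scene','s11');
a=cv2.resize(p[60:300,270:400],None,fx=2.5,fy=2.5,interpolation=cv2.INTER_CUBIC)
cv2.imwrite('pics/c11.png',a[:,:,::-1]); e=get_obs()['eef_pos'];print(e)
for X in [(.583,-.072,.118),(.495,-.062,.118),(.485,-.149,.068)]: print(np.round(proj('scene',np.array(X)),1))
```

```text
[ 0.58086152 -0.07111973  0.26718325]
[295.2 172.6]
[326.1 169.1]
[322.4 155.5]
```

View pics/c11.png

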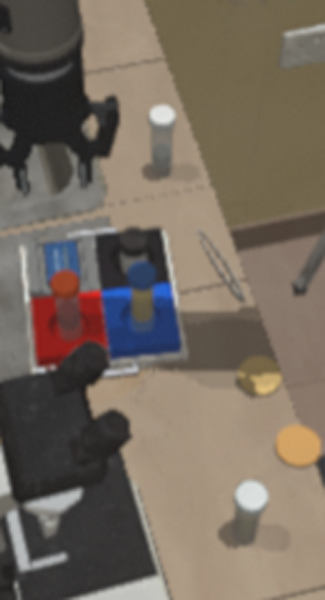

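All four items sit in their inserts: the red cap at (296,173) and the blue cap at (326,170) are where they should be, and both white tubes are undisturbed.

```bash
python3 -c "
from station import *
print(hand_in())"
```

```text
the job is handed in; nothing more can be done
None
```

The tray is packed and handed in: in the last camera view both tubes, the objective case and the tin sit in their own inserts and the white-capped tubes are untouched, but `hand_in()` returned no verdict.

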